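# Seat and lock the module in an opened player

### The job

The black module in the grey bay of the opened player is standing proud: press it fully home, so that it lies flush in its recess. Then take the flat screwdriver from the wooden stand and with it turn the slotted lock beside the module a quarter turn clockwise, to its stop, so that its tab lies across the module; touch the lock with nothing but the screwdriver. Stand the screwdriver back in its stand and leave the remote control, the speaker and the disc drive where they are.

Things in the scene. Friction and masses are not known exactly. Their poses are not given: they have to be found in the camera images.
- player: Opened player, fixed: black steel tray 220 (x) x 300 (y) mm with walls 30 mm high, origin at the centre of its underside on the table. Inside, towards its +y end, is a grey bay block whose flat top is 29 mm above the table; a green board and a flat metal can (all below 30 mm) fill the rest.
- recess (a point): Centre of the recess's mouth, level with the top of the bay (29 mm above the table); axes as the player's. The recess is 46 (x) x 62 (y) mm and 15 mm deep, 1 mm clear all round the module. A sprung brass contact nose at each y end holds the module up until it is pressed; pushing it in takes about 3 to 7 N, rising sharply once it is home, and then it stays down by friction.
- module: Flat black block with a metal label plate on top, 44 (x) x 60 (y) x 15 (z) mm, 60 g, loose; origin at the centre of its underside. It stands in the recess about 8 mm proud; fully home its top is level with the bay's top and its underside 15 mm below recess. The two y ends of its foot taper.
- lock_slot (a point): Centre of the open top of the slot in the steel quarter-turn lock, on its turning axis, 11 mm above the bay's top, 40 mm from the recess's centre along the player's +x. Axes turn with the lock: y runs along the slot, the tab points along -y. Slot 5 mm wide, 18 mm long, 6 mm deep, mouth chamfered 1 mm; the head around it is 22 (x) x 30 (y) mm.
- lock (a joint): Lock's angle, rad: 0 = open (tab along the player's -y), growing clockwise seen from above, 1.57 = tab along the player's -x, across the module; stop at 1.60. Starts at 0 to 0.3. Friction 0.04 N m, stays where left. The tab is 12 mm wide, reaches 30 mm from the axis and sweeps 2 mm above the bay's top: a proud module blocks it.
- driver: Short flat screwdriver, 100 g, upright in the stand, loose; origin at the blade's tip, z up the shaft, x along the blade's width. Blade 14 x 2.5 mm (12 x 1.6 in the last 3 mm), shaft 8 mm thick, round black collar 36 mm across from 60 to 64 mm above the tip, then a black handle from 64 to 139 mm, of section 32 (x) x 22 (y) mm: its broad way shows the blade's.
- stand_mouth (a point): Centre of the square hole's mouth in the wooden stand, a fixed block 70 x 70 mm, 70 mm high. The hole is 24 x 24 mm, axes as the block's, and 64 mm deep; the screwdriver hangs in it by its collar, which rests on the block's top, the tip then 60 mm below this point.
- remote: Black remote control, 150 x 46 x 18 mm, loose, lying on the robot's side of the bench, between player and stand; origin at the centre of its underside. Leave alone.
- speaker: Portable speaker, a grey cylinder 164 mm long and 92 mm across lying on a foot, loose, right of the player; origin at the centre of its underside. Leave alone.
- disc_drive: Flat black disc drive, 130 x 150 x 22 mm, loose, beyond the stand; origin at the centre of its underside. Leave alone.
There are look-alikes about, which are no part of the job. Of the things like the driver, leave any that is white; of the rest the larger one is meant.

How it is judged:
On the way, in this order (a step that is already met when the one before it is completed fails the run):
1. the module is pressed home in its recess while the lock is still open (z of module in the frame of recess below -0.013 m and horizontal distance between module and recess below 0.004 m and angle between module's own z axis and vertical below 0.06 rad and value of joint lock below 0.6 rad), for 0.2 s.
2. the lock is turned to its stop with the screwdriver's blade in its slot (value of joint lock above 1.3 rad and z of driver in the frame of lock_slot below -0.0015 m and horizontal distance between driver and lock_slot below 0.008 m), for 0.1 s.
At the end, for the whole second after the job is handed in: Module home within 2 mm, within 4 mm of centre, tilt under 0.06 rad; lock at 1.3 rad or more, tab across the module; screwdriver upright in the stand (tip within 14 mm of the hole's centre, at least 55 mm below its mouth, tilt under 0.12 rad); module and screwdriver at rest (z of module in the frame of recess below -0.013 m and horizontal distance between module and recess below 0.004 m and angle between module's own z axis and vertical below 0.06 rad and value of joint lock above 1.3 rad and horizontal distance between driver and stand_mouth below 0.014 m and z of driver in the frame of stand_mouth below -0.055 m and angle between driver's own z axis and vertical below 0.12 rad and linear speed of each of driver, module below 0.02 m/s); the robot touches nothing.
It fails at once if the robot itself touches the lock (contact force between the arm and lock above 1 N).
It fails at once if the remote control, the speaker or the disc drive is moved more than 25 mm (distance of any of remote, speaker, disc_drive from where it was at the start of the episode above 0.025 m).
It also fails if it takes over 70 s, if anything falls off the work surface, if the arm or the gripper's body presses on something with over 40 N, if the wrist force passes 120 N, or if a joint passes its speed limit or range.

### The arm

A 7-joint arm with a two-finger parallel gripper is mounted at the origin on the work surface. World frame = base frame: x ahead of the robot, y to its left, z up, the work surface at z = 0. Lengths are in m, angles in rad, forces in N, time in s.
With the tool pointing down it reaches from about 0.4 to 0.9 m from the base axis. Payload 5.6 kg.
Tool frame: the origin (TCP) lies midway between the tips of the shut fingers; the grasp point (between the pads) lies 19 mm behind it; z points along the fingers, y is the line along which they close (so a half turn about z gives the same grasp; the last joint's range is limited). The gripper opens to 92 mm and grips with 3 to 60 N. Pads are 20 mm wide; open, the fingers measure 128 mm over their backs; the gripper's body (75 mm by 189 mm) begins 69 mm behind the grasp point.
Start: joints at [-0.043, 0.468, -0.012, 1.603, 0.006, 1.071, -0.056], TCP at [0.65, -0, 0.215] pointing down, gripper open.
Joint ranges: [-2.53, 2.53], [-0.31, 2.02], [-1.57, 1.55], [0.28, 2.44], [-1.29, 4.43], [0.15, 1.84], [-2.92, 2.92]. Speed limits (rad/s): [2.57, 2.57, 3.14, 3.14, 3.14, 3.14, 3.14].

### API

Orientations are given as a 3x3 rotation matrix whose columns are the frame's x, y, z axes.
In Python, from station import env, effector, solver, viewer, workorder, search_frame, tip_of gives the robot as it stands. Calls block until the motion is done:
- env.reach(position, orientation): joint-space move of the TCP to a pose.
- env.movel(position, frame=None, rate=0.15): straight line of the TCP; frame=None keeps the orientation; rate is the mean speed in m/s.
- env.goto_joints(angles): joint-space move.
- effector.release() and effector.grasp(squeeze=None): open the fingers fully, or close them until they stop; squeeze is the grip in N (None keeps the last).
- env.pause(seconds).
- solver.inverse_kinematics(position, orientation): joint angles nearest the present ones, or None.
- env.sense(): the state.
- viewer.read_camera(name): name is "scene" or "side" or "wrist"; returns (picture, depth): 480x640x3 uint8, red, green, blue; 480x640 float32, m along the optical axis (not along the pixel's ray), 0 where there is no reading.
- viewer.camera_info(name): a dict with "intrinsics" (3x3 intrinsics, pixels), "eye" and "rotation" of the camera in the world; the wrist camera has in their place "T_tool_cam" (4x4, takes a point from camera to tool coordinates, whose origin is the TCP and whose axes are the flange's). Camera axes: x right, y up, looking along -z (the intrinsics and any distortion apply to the point x, -y, -z); pixel columns grow to the right and rows downward; lengths in m; the calibration is good to about 2 mm. The wrist camera is an equidistant fisheye: a pixel r from the principal point sees the ray r / f radians off the axis. A picture is of the moment at which its call begins: read the wrist's pose just before it. camera_info takes no time and is no camera call.
A pose or a line that the arm cannot do raises env.PlanningError and nothing moves.
- workorder.finish_job(): hands the job in; it is judged then, once.
Trained networks look in the newest picture that a camera, given by its name, has taken for a name from the list of things; names that differ only in an ending like _2 or _b are one class to them, and where a whole thing is asked for, a point or a joint stands for the part that bears it (a point fixed in the world has none). Each returns a list of dicts, best first, with "score" (0 to 1); they miss things now and then, are a little off and sometimes report something else, mostly with a low value. They report only what shows in the picture. A call takes as long as a camera call. They do not tell look-alikes from the thing itself.
- search_frame(camera, name): "at" ([x, y, z] in m, in world coordinates, good to about 4 mm: the middle of the surface that is visible of it).
- tip_of(camera, name): "at" ([x, y, z] in m, in world coordinates, good to about 4 mm: a listed point, or the origin of a listed thing).
The state is a dict: "t": time; "joint_positions": joint angles; "joint_velocities": joint speeds; "tau": joint torques, N m; "ee_pos": TCP position; "tcp_rot": TCP orientation; "wrist_force": force on the tool from outside, world axes, zero at the start; "moment": the same for the moment, N m; "gripper_width": finger opening in m; "grasp_force": force on a finger pad.
Only numpy, scipy, OpenCV 4.12 (cv2) and the standard library are available. Lean on these libraries where they do the work, as an engineer would, in place of code of your own. Each camera call takes 0.05 s, during which the arm holds its last target. There are 200 camera calls.

## Working session

There is one attempt and no reset: what is moved stays moved. The work goes in short steps, each a Python script; the robot and the scene stay as the last script left them, time stands still between calls to the robot, and variables do not carry over. Pictures are saved under pics/ and viewed, at most 10 in all, crops included, and the job is handed in when it is done.

```bash
mkdir -p pics; ls; python3 - <<'E'
from station import env, effector, solver, viewer, workorder, search_frame, tip_of
import cv2,numpy as np
np.set_printoptions(precision=4,suppress=True)
for c in ["scene","side"]:
    p,d=viewer.read_camera(c); cv2.imwrite(f"pics/{c}0.png",p[:,:,::-1]); np.save(f"pics/{c}0d.npy",d)
    i=viewer.camera_info(c);print(c,i)
    for n in ["driver","stand_mouth","module","recess","lock_slot"]:
        print(n,[(np.round(r["at"],3).tolist(),round(r["score"],2)) for r in tip_of(c,n)])
print(viewer.camera_info("wrist"),env.sense()["t"])
E
```

```text
pics
scene {'intrinsics': array([[520.1591,   0.    , 322.5419],
       [  0.    , 520.1591, 240.9917],
       [  0.    ,   0.    ,   1.    ]]), 'eye': array([1.1673, 0.1826, 1.1721]), 'rotation': array([[-0.361 , -0.7924,  0.4917],
       [ 0.9325, -0.3104,  0.1844],
       [ 0.0065,  0.5252,  0.851 ]])}
driver [([0.609, 0.355, -0.004], 0.96), ([0.548, 0.26, 0.011], 0.72), ([0.543, 0.36, 0.003], 0.68), ([0.314, 0.183, 0.003], 0.25)]
stand_mouth [([0.546, 0.258, 0.07], 0.65)]
module [([0.514, 0.001, 0.024], 0.96)]
recess [([0.511, 0.0, 0.032], 0.86)]
lock_slot [([0.547, 0.011, 0.042], 0.67)]
side {'intrinsics': array([[530.4749,   0.    , 312.2727],
       [  0.    , 530.4749, 248.1077],
       [  0.    ,   0.    ,   1.    ]]), 'eye': array([0.4233, 0.9322, 0.6901]), 'rotation': array([[-0.9914,  0.0831, -0.1014],
       [-0.1298, -0.5133,  0.8483],
       [ 0.0185,  0.8542,  0.5197]])}
driver [([0.533, 0.362, 0.015], 0.87), ([0.606, 0.357, 0.002], 0.68)]
stand_mouth []
module [([0.51, 0.0, 0.02], 0.64), ([0.552, 0.01, 0.037], 0.43)]
recess [([0.507, 0.004, 0.029], 0.9)]
lock_slot []
{'intrinsics': array([[371.6483,   0.    , 321.8008],
       [  0.    , 371.6483, 235.9517],
       [  0.    ,   0.    ,   1.    ]]), 'T_tool_cam': array([[ 0.0015,  0.9636,  0.2673,  0.0764],
       [ 1.    , -0.0013, -0.0007, -0.0007],
       [-0.0003,  0.2673, -0.9636, -0.1702],
       [ 0.    ,  0.    ,  0.    ,  1.    ]])} 0.6
```

View pics/scene0.png

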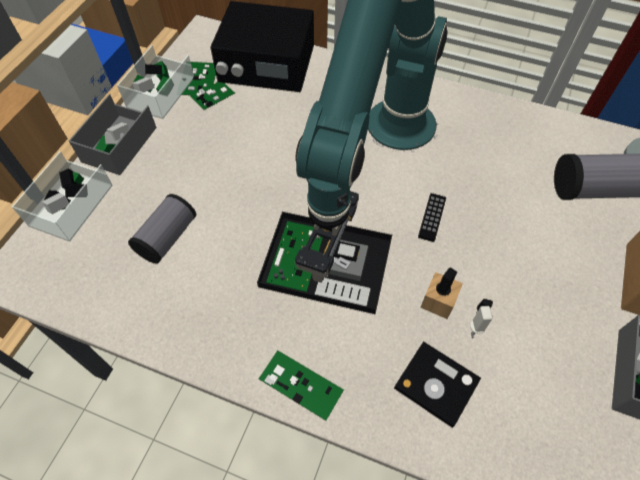

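View pics/side0.png

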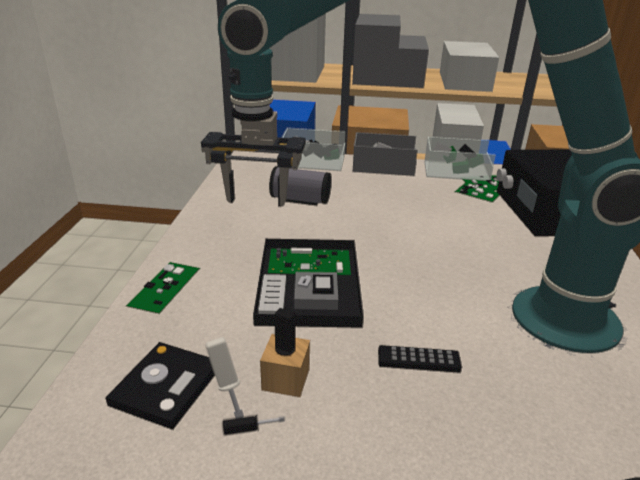

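Driver candidates:
- Black driver in the stand: scene (447,280), side (285,330).
- White driver: scene (482,316), side (222,365). Excluded by its colour.
- Small black driver lying down: scene (488,302), side (240,424).

I choose the one in the wooden stand. I'll check it in a crop and take a wrist view at the same time.

```bash
cat > h.py <<'E'
from station import env, effector, solver, viewer, workorder, search_frame, tip_of
import cv2,numpy as np
np.set_printoptions(precision=4,suppress=True)
I=viewer.camera_info("wrist");K=I["intrinsics"];T=I["T_tool_cam"]
def shot(name):
    s=env.sense(); p,d=viewer.read_camera("wrist"); cv2.imwrite(f"pics/{name}.png",p[:,:,::-1])
    R=np.array(s["tcp_rot"]);t=np.array(s["ee_pos"]);np.savez(f"pics/{name}.npz",R=R,t=t,d=d); return p,d,R,t
def rays(uv):
    uv=np.atleast_2d(uv).astype(float); v=(uv-K[:2,2])/K[0,0]; th=np.linalg.norm(v,axis=1)+1e-9
    return np.c_[v[:,0]/th*np.sin(th),-v[:,1]/th*np.sin(th),-np.cos(th)]
def onplane(uv,z,R,t):
    r=rays(uv)@T[:3,:3].T@R.T; o=R@T[:3,3]+t
    return o+r*((z-o[2])/r[:,2])[:,None]
def proj(P,R,t):
    c=(np.atleast_2d(P)-t)@R-T[:3,3]; c=c@T[:3,:3]
    th=np.arccos(-c[:,2]/np.linalg.norm(c,axis=1)); n=np.linalg.norm(c[:,:2],axis=1)+1e-12
    return K[:2,2]+K[0,0]*th[:,None]*np.c_[c[:,0],-c[:,1]]/n[:,None]
def down(yaw):  # tool z down, tool x at yaw in world
    c,s=np.cos(yaw),np.sin(yaw); return np.array([[c,s,0],[s,-c,0],[0,0,-1.]])
def nets(c,names,f=tip_of):
    for n in names: print(n,[(np.round(r["at"],4).tolist(),round(r["score"],2)) for r in f(c,n)])
E
python3 - <<'E'
from h import *
shot("w0"); print(env.sense()["tcp_rot"])
nets("wrist",["module","recess","lock_slot","driver","stand_mouth"])
nets("wrist",["remote","speaker","disc_drive","player"])
a=cv2.imread("pics/scene0.png")[255:345,410:510];b=cv2.imread("pics/side0.png")[300:440,200:325]
cv2.imwrite("pics/crop.png",np.hstack([cv2.resize(a,(400,360)),cv2.resize(b,(400,360))]))
E
```

```text
[[ 0.      1.      0.0001]
 [ 1.     -0.     -0.    ]
 [-0.      0.0001 -1.    ]]
module [([0.508, 0.0021, 0.0225], 0.8)]
recess []
lock_slot [([0.5483, 0.0088, 0.0396], 0.84)]
driver []
stand_mouth []
remote [([0.3116, 0.1843, -0.0006], 0.97)]
speaker []
disc_drive []
player [([0.5451, -0.0389, -0.0007], 0.93)]
```

View pics/crop.png

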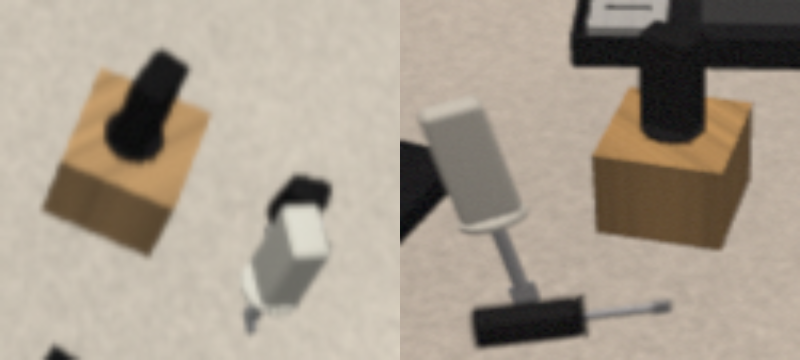

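View pics/w0.png

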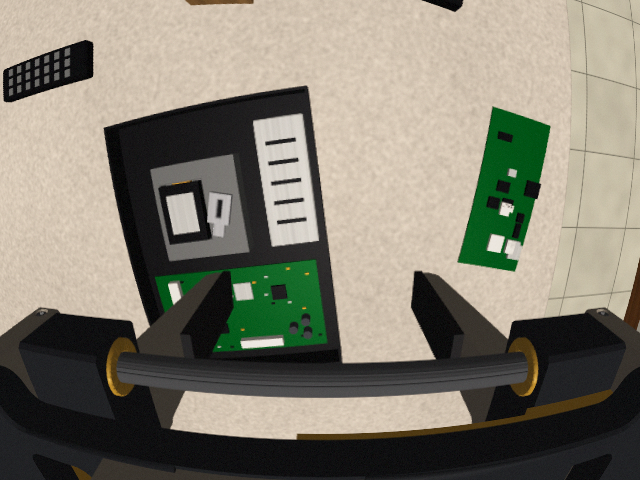

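The crop shows a large black driver in the stand, a white one standing free and a small black one lying down, so the choice stands. In the wrist view the bay corners are about (150,168), (235,155), (249,249) and (165,262). The module is at (184,212), the lock at (220,208), and the tab points down to (217,232).

```bash
python3 - <<'E'
from h import *
z=np.load("pics/w0.npz");R,t=z["R"],z["t"]
c=onplane([[150,168],[235,155],[249,249],[165,262]],.029,R,t);print(c[:,:2])
for i,j in((0,1),(3,2)): print(np.arctan2(*(c[j]-c[i])[[1,0]]))
for i,j in((3,0),(2,1)): print(np.arctan2(*(c[j]-c[i])[[1,0]])-np.pi/2)
e=onplane([[305,87],[340,362],[106,128]],.03,R,t);print(np.arctan2(*(e[0]-e[1])[[1,0]])-np.pi/2,np.arctan2(*(e[0]-e[2])[[1,0]]))
print("module",onplane([[184,212]],.037,R,t),onplane([[220,208]],.04,R,t))
yaw=.12
# hover shut above module, look close
effector.grasp(10)
env.reach([.512,.0,.14],down(np.pi/2+yaw)); 
p,d,R,t=shot("w1"); nets("wrist",["module","recess","lock_slot"]); print(env.sense()["wrist_force"],t,env.sense()["t"])
E
```

```text
[[ 0.473   0.0499]
 [ 0.5655  0.0589]
 [ 0.5756 -0.0362]
 [ 0.4801 -0.0518]]
0.09715346897713578
0.16180152216996255
0.06988845413840394
0.10627089370213727
0.12496248397004339 0.12495145969852955
module [[0.5117 0.0046 0.037 ]] [[0.551  0.0087 0.04  ]]
module []
recess []
lock_slot [([0.5518, 0.0084, 0.0389], 0.71)]
[ 0.8541 -0.3336  0.1489] [0.5138 0.     0.141 ] 3.3167
```

View pics/w1.png

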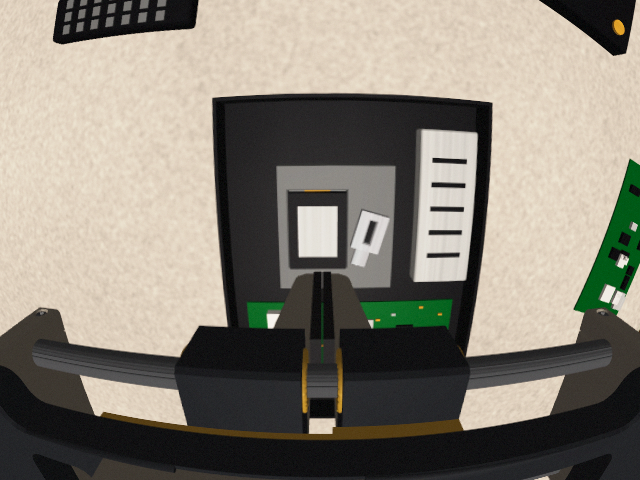

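```bash
python3 - <<'E'
from h import *
z=np.load("pics/w1.npz");R,t=z["R"],z["t"]
m=onplane([[289,190],[348,190],[347,269],[290,267]],.037,R,t);print(m[:,:2],m.mean(0))
s=onplane([[366,245],[375,220]],.04,R,t);print(s,s.mean(0)); d=s[1]-s[0];print("slot yaw",np.arctan2(d[1],d[0])-np.pi/2)
for a in ([277,166],[395,167]),([289,190],[348,190]),([213,100],[491,103]):
  b=onplane(a,.03,R,t);print(np.arctan2(*(b[1]-b[0])[[1,0]]))
s=env.sense();print(s["ee_pos"],s["tcp_rot"],s["t"])
E
```

```text
[[ 0.4852  0.0327]
 [ 0.5289  0.038 ]
 [ 0.5367 -0.0241]
 [ 0.4919 -0.0278]] [0.5107 0.0047 0.037 ]
[[ 0.5482 -0.0019  0.04  ]
 [ 0.552   0.0184  0.04  ]] [0.5501 0.0082 0.04  ]
slot yaw -0.1864735558031705
0.1169025482414371
0.11966726048177435
0.13109922048256056
[0.5139 0.0001 0.1407] [[-0.1195  0.9928  0.0022]
 [ 0.9928  0.1195  0.0001]
 [-0.0001  0.0022 -1.    ]] 3.3167
```

```bash
python3 - <<'E'
from h import *
F=down(np.pi/2+.122)
x,y=.5103,.0045
env.movel([x-.002,y,.055],F)
s=env.sense();print(s["ee_pos"],s["wrist_force"]);f0=s["wrist_force"][2]
ex=np.array(s["ee_pos"])-[x-.002,y,.055]
z=.044
while z>.015:
    env.movel([x-ex[0],y-ex[1],z],F,rate=.05); s=env.sense(); f=s["wrist_force"][2]-f0
    print(round(z,4),s["ee_pos"],round(f,1))
    if f>18: break
    z-=.0025 if f<8 else .001
env.pause(.3);print(env.sense()["ee_pos"])
env.movel([x,y,.17],F,rate=.25);shot("w2");nets("wrist",["module","lock_slot"]);print(env.sense()["t"])
E
```

```text
[0.509  0.0045 0.0554] [ 0.1661 -0.185   0.1466]
0.044 [0.5096 0.0044 0.044 ] -0.5
0.0415 [0.5096 0.0045 0.0415] -0.1
0.039 [0.5095 0.0045 0.0389] -1.0
0.0365 [0.5096 0.0045 0.0364] 0.3
0.034 [0.5096 0.0045 0.0339] 0.9
0.0315 [0.5093 0.0044 0.0312] -0.2
0.029 [0.5097 0.0044 0.0294] 6.8
0.0265 [0.5097 0.0044 0.0293] 32.4
[0.5097 0.0044 0.0293]
module [([0.5083, 0.001, 0.0148], 0.68)]
lock_slot [([0.5521, 0.0081, 0.0384], 0.91), ([0.3103, 0.1833, 0.001], 0.31)]
7.3333
```

```bash
python3 - <<'E'
from h import *
z=np.load("pics/w2.npz");R,t,d=z["R"],z["t"],z["d"]
def hgt(P):
    uv=proj(P,R,t); o=R@T[:3,3]+t; r=rays(uv)
    out=[]
    for (u,v),q in zip(uv,r):
        dd=np.median(d[int(v)-1:int(v)+2,int(u)-1:int(u)+2]); out.append((o+R@T[:3,:3]@(q/-q[2]*dd))[2])
    return np.array(out)
c,s=np.cos(.122),np.sin(.122);A=np.array([[c,-s],[s,c]])
def P(l): return np.c_[np.array(l)@A.T+[.5107,.0047],np.full(len(l),.029)]
print("module",hgt(P([[-18,27],[18,27],[-18,-27],[18,-27],[0,0],[-18,0]]*np.array(.001))))
print("bay",hgt(P([[-28,0],[-28,30],[-28,-30],[0,38],[30,38]]*np.array(.001))))
p=cv2.imread("pics/w2.png");cv2.imwrite("pics/w2c.png",cv2.resize(p[140:340,200:460],(780,600)))
E
```

```text
module [0.0289 0.0293 0.0288 0.0291 0.0295 0.029 ]
bay [0.0293 0.0292 0.0292 0.0293 0.0292]
```

View pics/w2c.png

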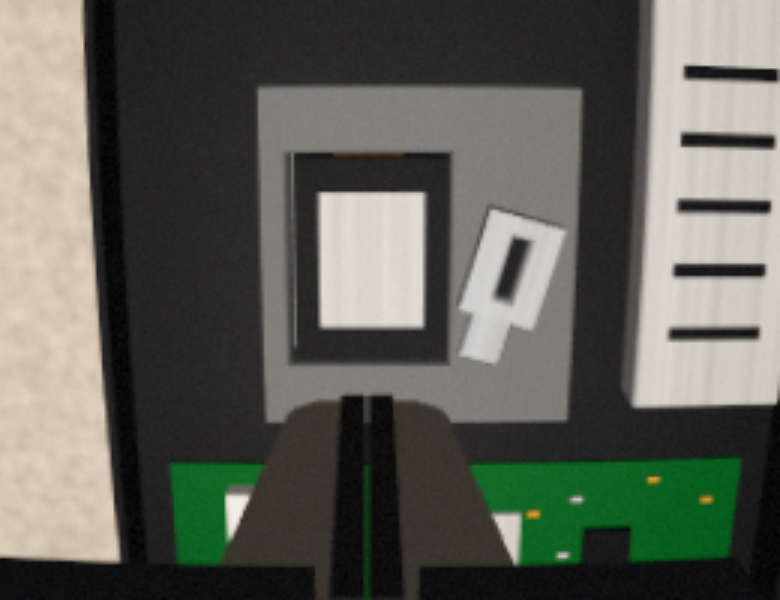

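The module is flush: its top is at 0.029 m by depth, level with the bay. The lock slot is clear to see at about crop (512,268). Next, the driver.

```bash
python3 - <<'E'
from h import *
z=np.load("pics/w2.npz");R,t=z["R"],z["t"]
s=onplane([[365.7,239.3],[375,220]],.038,R,t);print(s.mean(0),np.arctan2(*(s[1]-s[0])[[1,0]])-np.pi/2)
effector.release()
env.reach([.548,.20,.26],down(np.pi/2))
p,d,R,t=shot("w3");nets("wrist",["driver","stand_mouth"]);print(t,env.sense()["t"])
u=proj([[.548,.26,.149],[.548,.26,.07]],R,t);print(u)
c=u.mean(0).astype(int);x0=max(c[0]-130,0);y0=max(c[1]-100,0);print(x0,y0)
cv2.imwrite("pics/w3c.png",cv2.resize(p[y0:y0+200,x0:x0+260,::-1],(780,600)))
E
```

```text
[0.5495 0.0078 0.038 ] -0.2890084203283667
driver [([0.588, 0.3293, -0.0037], 0.69), ([0.5275, 0.3767, 0.0195], 0.6)]
stand_mouth [([0.5436, 0.2589, 0.0702], 0.95)]
[0.5478 0.1981 0.2592] 9.7333
[[322.6734 154.4173]
 [322.5513 150.0966]]
192 52
```

View pics/w3c.png

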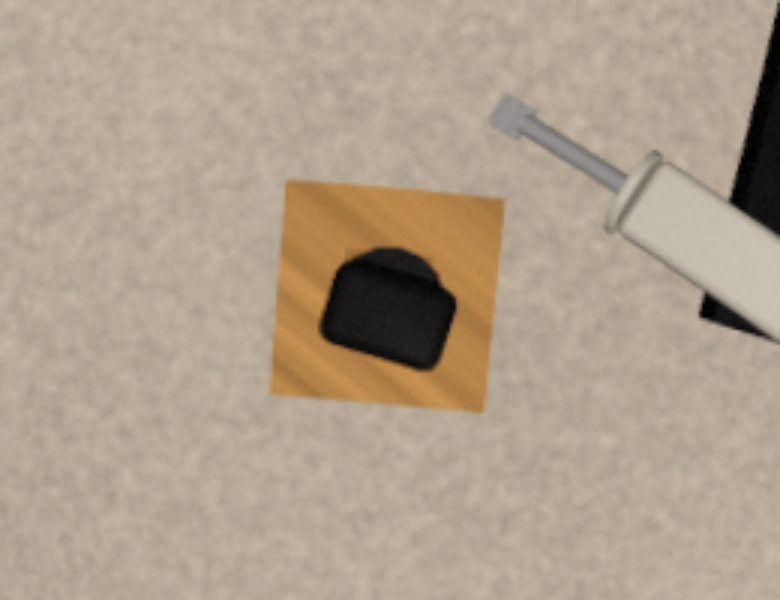

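```bash
python3 - <<'E'
from h import *
z=np.load("pics/w3.npz");R,t,d=z["R"],z["t"],z["d"]
f=lambda l,h:onplane(np.array(l)/3+[192,52],h,R,t)
h=f([[343,259],[457,296],[436,372],[320,334]],.149);print(h,h.mean(0))
a=lambda p,q:np.arctan2(*(q-p)[[1,0]])
print("driver yaw",a(h[0],h[1]),a(h[3],h[2]),a(h[3],h[0])-np.pi/2, np.linalg.norm(h[1]-h[0]),np.linalg.norm(h[3]-h[0]))
s=f([[286,181],[503,198],[485,411],[271,394]],.07);print(s.mean(0),a(s[0],s[1]),a(s[3],s[2]),np.linalg.norm(s[1]-s[0]))
u=(h.mean(0));uv=proj(u,R,t)[0].astype(int);dd=d[uv[1],uv[0]];q=rays(uv)[0]
print("top z",(R@T[:3,3]+t+R@T[:3,:3]@(q/-q[2]*dd)))
E
```

```text
[[0.5357 0.2721 0.149 ]
 [0.5641 0.2629 0.149 ]
 [0.559  0.2436 0.149 ]
 [0.5298 0.2533 0.149 ]] [0.5471 0.258  0.149 ]
driver yaw -0.3152528088425909 -0.3204884598065355 -0.3015539009500503 0.029890838317583556 0.019760643393306028
[0.5461 0.2595 0.07  ] -0.0786205421947399 -0.08095033457684586 0.06922365311787536
top z [0.5466 0.258  0.1487]
```

```bash
python3 - <<'E'
from h import *
z=np.load("pics/w3.npz");R,t,d=z["R"],z["t"],z["d"]
for c in ([512,115],[580,155],[645,190],[700,230],[770,270]):
    uv=np.array(c)/3+[192,52];q=rays(uv)[0];u,v=uv.astype(int)
    print(R@T[:3,3]+t+R@T[:3,:3]@(q/-q[2]*d[v,u]))
F=down(-.316);x,y=.5468,.258
J=solver.inverse_kinematics([x,y,.2],F);print(J)
env.reach([x,y,.2],F)
for yw in(1.3,.09): print(solver.inverse_kinematics([.55,.008,.11],down(yw)))
E
```

```text
[0.593  0.3264 0.0052]
[0.6171 0.3108 0.0162]
[0.6382 0.2978 0.0319]
[0.657  0.2841 0.0392]
[0.6811 0.2712 0.0474]
[-0.6484  0.4053  0.1972  1.7443 -0.0919  1.001  -2.3039]
[-0.0238  0.4373 -0.0642  1.9307  0.0388  0.7747 -0.3805]
[-0.216   0.4347  0.1752  1.9438 -0.1054  0.7717 -1.4619]
```

```bash
python3 - <<'E'
from h import *
F=down(-.316);x,y=.5468,.258
env.movel([x,y,.12],F); e=np.array(env.sense()["ee_pos"])-[x,y,.12]; print(e)
env.movel([x-e[0],y-e[1],.086],F,rate=.1)
effector.grasp(45); s=env.sense();print(s["ee_pos"],s["gripper_width"],s["grasp_force"],s["wrist_force"])
env.movel([x,y,.19],F,rate=.12); s=env.sense();print(s["ee_pos"],s["gripper_width"],s["wrist_force"],s["t"])
nets("wrist",["driver"]) if shot("w4") else 0
E
```

```text
[0.0006 0.0001 0.0006]
[0.5462 0.2578 0.086 ] 0.021822902242993696 44.9996280670166 [-0.5792 -0.9906  1.2476]
[0.5462 0.2577 0.1891] 0.02158569926263679 [-0.0361  0.2962 -1.9516] 14.6167
driver [([0.5449, 0.2562, 0.1163], 0.9), ([0.5258, 0.3811, 0.0191], 0.79), ([0.5903, 0.327, -0.0046], 0.7)]
```

```bash
python3 - <<'E'
from h import *
z=np.load("pics/w2.npz");R,t=z["R"],z["t"]
h=onplane(np.array([[490,207],[566,230],[532,330],[458,307]])/3+[200,140],.04,R,t);print(h[:,:2],h.mean(0))
a=lambda p,q:np.arctan2(*(q-p)[[1,0]])
print(a(h[0],h[1]),a(h[3],h[2]),a(h[3],h[0])-np.pi/2,a(h[2],h[1])-np.pi/2)
yw=np.pi/2-.18;F=down(yw);P=np.array([.5502,.0085,.04])
env.movel([.5462,.2577,.25],down(-.316),rate=.25)
env.reach([P[0],P[1],.20],F)
env.movel([P[0],P[1],.04+.076+.012],F)
s=env.sense();print(s["ee_pos"],s["t"])
p,d,R,t=shot("w5");u=proj([P],R,t)[0];print(u)
nets("wrist",["driver","lock_slot"])
q,_=viewer.read_camera("scene");nets("scene",["driver","lock_slot"])
i=viewer.camera_info("scene");c=(P-i["eye"])@i["rotation"];k=i["intrinsics"];v=[k[0,2]+k[0,0]*c[0]/-c[2],k[1,2]-k[1,1]*c[1]/-c[2]];print(v)
u=u.astype(int);v=np.array(v).astype(int)
A=p[u[1]-60:u[1]+60,u[0]-40:u[0]+40,::-1];B=q[v[1]-60:v[1]+60,v[0]-40:v[0]+40,::-1]
cv2.imwrite("pics/w5c.png",np.hstack([cv2.resize(A,(400,600),interpolation=2),cv2.resize(B,(400,600),interpolation=2)]))
E
```

```text
[[ 0.5405  0.0229]
 [ 0.5626  0.0192]
 [ 0.5578 -0.0106]
 [ 0.5358 -0.0065]] [0.5492 0.0063 0.04  ]
-0.1639481725739347 -0.18658034109403074 -0.15675129298253077 -0.15899979254362862
[0.5507 0.0087 0.1285] 17.5333
[322.0423 239.9129]
driver [([0.5497, 0.0119, 0.0541], 0.88)]
lock_slot [([0.5512, 0.0085, 0.0362], 0.58)]
driver [([0.591, 0.3308, -0.0074], 0.65), ([0.5537, 0.01, 0.0517], 0.57), ([0.5289, 0.3827, 0.0205], 0.57)]
lock_slot [([0.5473, 0.0105, 0.0404], 0.58)]
[np.float64(343.7836540761567), np.float64(261.62692904272905)]
```

View pics/w5c.png

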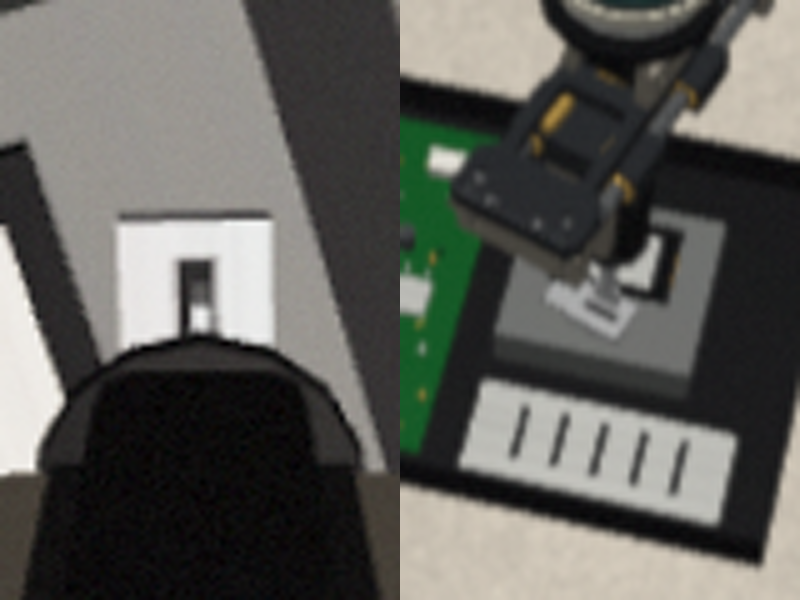

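```bash
python3 - <<'E'
from h import *
z=np.load("pics/w5.npz");R,t=z["R"],z["t"]
h=onplane([[321,221.8],[321.2,231.2]],.04,R,t); x=R[:,0]
print("axis from head edge",h[0]-.015*x,"from slot end",h[1]-.009*x,"tcp",t)
for dx in(0,.006,.007):
  for dz in (0,.003,.005): 
    p=t+[0,0,-.076+dz]+dx*x; print(dx,dz,(proj(p,R,t)[0]-[282,179])*5)
E
```

```text
axis from head edge [0.5496 0.0089 0.04  ] from slot end [0.5496 0.008  0.04  ] tcp [0.5507 0.0087 0.1285]
0 0 [203.3096 340.0706]
0 0.003 [203.3786 346.5357]
0 0.005 [203.4254 350.927 ]
0.006 0 [203.4018 298.4756]
0.006 0.003 [203.4725 304.5124]
0.006 0.005 [203.5205 308.6139]
0.007 0 [203.4171 291.4899]
0.007 0.003 [203.4881 297.4536]
0.007 0.005 [203.5363 301.5056]
```

```bash
python3 - <<'E'
from h import *
F=down(np.pi/2-.18);x,y=.5493,.0083
f0=env.sense()["wrist_force"]
z=.122
while z>.1105:
    env.movel([x,y,z],F,rate=.04); s=env.sense(); f=s["wrist_force"]-f0
    print(round(z,4),s["ee_pos"],f)
    if f[2]>10: break
    z-=.002
print(s["t"])
E
```

```text
0.122 [0.5489 0.0082 0.1216] [ 0.1651 -0.2794 -0.1803]
0.12 [0.5492 0.0083 0.1198] [ 0.3367  0.0414 -1.5511]
0.118 [0.5492 0.0083 0.1179] [-0.7641 -0.4196 -1.1276]
0.116 [0.5492 0.0083 0.1158] [-0.4766 -1.2937 -0.1976]
0.114 [0.5493 0.0083 0.1139] [-0.1672 -0.8899 -0.208 ]
0.112 [0.5491 0.0081 0.1118] [-0.1668  0.1505 -2.2134]
19.3833
```

```bash
python3 - <<'E'
from h import *
x,y,z=.5495,.0083,.111
m0=env.sense()["moment"]
for yw in np.arange(1.25,-.16,-.15):
    env.movel([x,y,z],down(yw),rate=.05); s=env.sense();R=np.array(s["tcp_rot"])
    print(round(yw,2),round(np.arctan2(R[1,0],R[0,0]),3),s["ee_pos"],(s["moment"]-m0),s["wrist_force"],s["t"])
    if abs((s["moment"]-m0)[2])>.8: break
E
```

```text
1.25 1.253 [0.5496 0.0082 0.111 ] [-0.1662 -0.0554  0.0131] [ 0.4714  0.0548 -2.2007] 19.675
1.1 1.105 [0.5496 0.0082 0.111 ] [-0.2696 -0.1741  0.0327] [ 0.557  -0.8282 -1.7762] 19.975
0.95 0.955 [0.5497 0.0082 0.111 ] [-0.2942 -0.2627  0.0131] [ 0.8379 -2.0757 -1.7603] 20.275
0.8 0.806 [0.5498 0.0082 0.1111] [-0.3789 -0.4176  0.034 ] [ 1.7701 -0.6709 -1.8744] 20.575
0.65 0.656 [0.5498 0.0082 0.1111] [-0.4445 -0.5802  0.0235] [ 1.9277 -1.8338 -2.2228] 20.875
0.5 0.506 [0.5499 0.0081 0.1111] [-0.5038 -0.7565  0.0317] [ 2.6149 -1.8482 -1.4525] 21.175
0.35 0.356 [0.5499 0.0081 0.1111] [-0.6511 -0.897  -0.0241] [ 3.3942 -2.8832 -2.1627] 21.475
0.2 0.206 [0.5499 0.008  0.1111] [-0.8494 -0.9971  0.0584] [ 4.3726 -3.6631 -2.1551] 21.775
0.05 0.056 [0.5499 0.008  0.1111] [-0.9462 -1.1057  0.0153] [ 3.3145 -3.2893 -2.2017] 22.075
-0.1 -0.094 [0.55   0.0079 0.1111] [-0.9301 -1.1795  0.0397] [ 4.3913 -3.7893 -2.7868] 22.375
```

```bash
python3 - <<'E'
from h import *
x,y,z=.5495,.0083,.111
for yw in np.arange(-.16,-.45,-.06):
    env.movel([x,y,z],down(yw),rate=.05); s=env.sense();R=np.array(s["tcp_rot"])
    print(round(yw,2),round(np.arctan2(R[1,0],R[0,0]),3),s["moment"],s["wrist_force"],s["t"])
    if abs(s["moment"][2])>.35: break
shot("w6")
q,_=viewer.read_camera("scene");w,_=viewer.read_camera("side")
B=q[200:320,280:400,::-1]; C=w[235:335,250:370,::-1]
cv2.imwrite("pics/w6c.png",np.hstack([cv2.resize(B,(400,400),interpolation=2),cv2.resize(C,(400,400),interpolation=2)]))
E
```

```text
-0.16 -0.155 [-1.0731 -1.1478  0.0586] [ 4.362  -4.3568 -2.9481] 22.625
-0.22 -0.215 [-1.0633 -1.0764  0.0123] [ 3.3089 -3.1988 -2.3523] 22.875
-0.28 -0.274 [-1.0727 -1.118   0.1179] [ 4.0556 -3.4603 -2.5278] 23.125
-0.34 -0.334 [-1.1088 -1.0245  0.1165] [ 4.237  -3.7006 -2.187 ] 23.375
-0.4 -0.394 [-1.1171 -1.0784  0.1967] [ 3.795  -3.8875 -2.6469] 23.625
```

View pics/w6c.png

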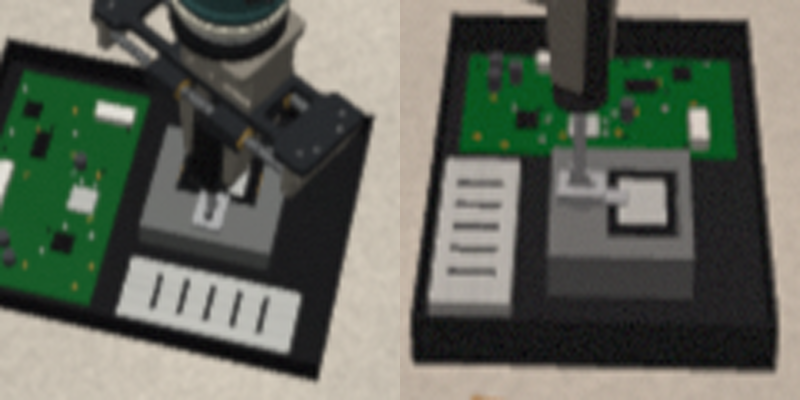

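The side view shows the tab across the module, at crop (615,195). I'll back off the play, lift and check the lock.

```bash
python3 - <<'E'
from h import *
x,y=.5495,.0083
env.movel([x,y,.111],down(-.2),rate=.05)
s=env.sense();print(s["moment"],s["wrist_force"])
env.movel([x,y,.135],down(-.2),rate=.05)
env.movel([x,y,.25],down(-.2),rate=.2)
env.reach([.53,.1,.25],down(-.316))
q,_=viewer.read_camera("scene");w,_=viewer.read_camera("side");shot("w7")
nets("side",["driver","lock_slot"]);s=env.sense();print(s["ee_pos"],s["gripper_width"],s["wrist_force"],s["t"])
B=q[200:320,280:400,::-1]; C=w[50:350,220:420,::-1]
cv2.imwrite("pics/w7c.png",np.hstack([cv2.resize(B,(400,600),interpolation=2)[:],cv2.resize(C,(400,600),interpolation=2)]))
E
```

```text
[-1.2524 -0.3977  0.0525] [ 2.0532 -4.5102 -0.4153]
driver [([0.5863, 0.329, 0.0048], 0.78), ([0.5289, 0.382, 0.0146], 0.6), ([0.5293, 0.0986, 0.1734], 0.57)]
lock_slot [([0.5538, 0.0133, 0.036], 0.74)]
[0.5301 0.0986 0.2497] 0.02213246977628746 [ 0.0633  0.2947 -0.6726] 26.2
```

View pics/w7c.png

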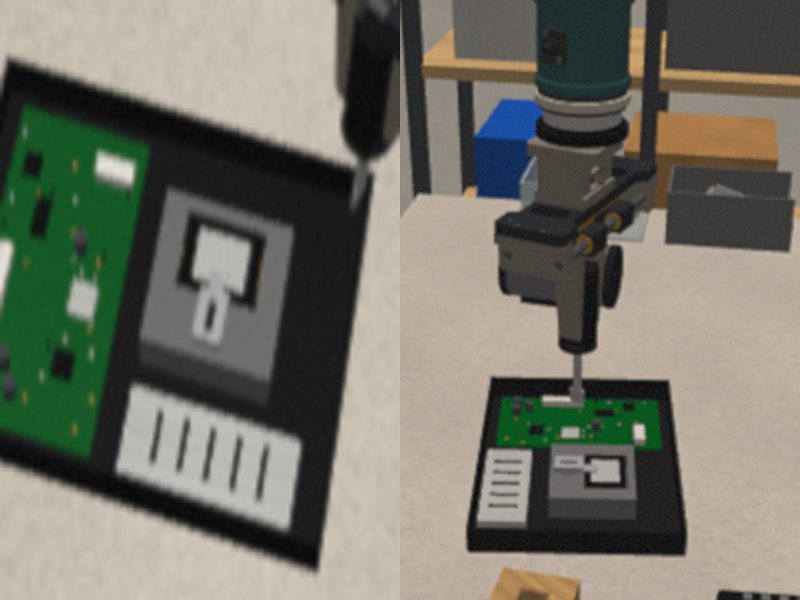

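```bash
python3 - <<'E'
from h import *
F=down(-.316);x,y=.5462,.2587
env.reach([x,y,.22],F); env.pause(.2); f0=env.sense()["wrist_force"]
for z in (.17,.155,.14,.125,.11,.1,.094,.09,.088,.0865,.0855,.0845,.0835):
    env.movel([x,y,z],F,rate=.1); s=env.sense();f=s["wrist_force"]-f0;print(z,s["ee_pos"],f)
    if np.linalg.norm(f)>8: break
print(s["t"])
E
```

```text
0.17 [0.5466 0.2587 0.1703] [ 0.1774 -0.316  -1.4249]
0.155 [0.546  0.2586 0.1549] [-0.3157  0.1723 -0.7141]
0.14 [0.5459 0.2586 0.1398] [-0.9091  0.4513 -1.5767]
0.125 [0.5459 0.2585 0.1247] [ 0.1486 -1.2451 -0.9272]
0.11 [0.5458 0.2585 0.1095] [-0.6657  0.1004  0.0289]
0.1 [0.5459 0.2586 0.0997] [-0.3843  1.1591 -1.6417]
0.094 [0.546  0.2586 0.0937] [-0.2936  0.1647 -0.4285]
0.09 [0.5461 0.2586 0.0898] [-0.663   0.262  -0.6106]
0.088 [0.5462 0.2587 0.0879] [-0.4562  0.5327 -1.1143]
0.0865 [0.5461 0.2587 0.0864] [-0.2477  0.3142 -0.8195]
0.0855 [0.5464 0.2588 0.0859] [-0.9259 -0.5526  3.4635]
0.0845 [0.5465 0.2588 0.0859] [-3.8774 -1.3874 10.3172]
30.6917
```

Seated on its collar at the same height it was grasped from. Release, retreat and verify by numbers.

```bash
python3 - <<'E'
from h import *
F=down(-.316);x,y=.5462,.2587
env.movel([x,y,.0858],F,rate=.05)
effector.release(); env.movel([x,y,.23],F,rate=.15)
env.reach([.548,.20,.26],down(np.pi/2)); env.pause(.3)
p,d,R,t=shot("w8")
a=cv2.imread("pics/w3.png").astype(int);b=cv2.imread("pics/w8.png").astype(int)
for im in(a,b):
    m=(im[104-2:190,280:360].max(2)<45);ys,xs=np.nonzero(m);print("dark blob",m.sum(),xs.mean()+280,ys.mean()+102)
def pt(u,v):
    q=rays([u,v])[0];return R@T[:3,3]+t+R@T[:3,:3]@(q/-q[2]*d[v,u])
u=proj([.5462,.2587,.149],R,t)[0].astype(int);print(pt(*u))
nets("scene",["driver","module","lock_slot"]) if viewer.read_camera("scene") else 0
s=env.sense();print(s["t"],s["wrist_force"])
env.reach([.5138,-.03,.2],down(np.pi/2+.122)); p,d,R,t=shot("w9")
for q in([.4965,-.02],[.50,.028],[.522,.03]):
    u=proj([*q,.029],R,t)[0].astype(int);print("module z",pt(*u))
E
```

```text
dark blob 1281 321.44262295081967 154.39344262295083
dark blob 1275 321.75450980392156 155.08549019607844
[0.5458 0.2589 0.1492]
driver [([0.5301, 0.3874, 0.0194], 0.76), ([0.5915, 0.3256, -0.0039], 0.65), ([0.5479, 0.2592, 0.0074], 0.64)]
module [([0.516, 0.0011, 0.013], 0.58)]
lock_slot [([0.5478, 0.0089, 0.0416], 0.46)]
35.3333 [ 0.6214 -0.0823  0.082 ]
module z [ 0.496  -0.0193  0.0282]
module z [0.4996 0.0283 0.0284]
module z [0.5215 0.0302 0.0293]
```

Driver upright in its stand, with its top at 0.149 m as at the start, and the module still flush.

```bash
python3 -c "
from h import *
print(workorder.finish_job())"
```

```text
the job is handed in; nothing more can be done
None
```

The job is handed in: the module is pressed flush, the lock is turned with its tab across the module, and the screwdriver is back upright in its stand; no verdict was returned, so these rest on my own camera and force checks.

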